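# Empty the last walnuts from the bulk dispenser

### The job

Empty the dispenser that has the loaf tin under its spout: press its lever all the way down with your fingertips so that the linked lid lifts and all five walnuts run out into the tin, then ease the lever back up so that the lid shuts without slamming, and take your hand away. Grasp nothing, do not touch the walnuts, keep the other dispenser shut, and leave the tin and everything else on the bench where it stands.

Things in the scene. Friction and masses are not known exactly. Their poses are not given: they have to be found in the camera images.
- walnut_dispenser: Gravity nut dispenser (steel, clear hopper) fixed to the bench, the one with the tin under its spout. Origin on the bench below the hopper; front is its own -x, z up. In its frame, mm: foot x -30 to 170, 130 wide; hopper x -24 to 144, 102 wide, top 430 high with knob; cheeks carrying the lever: y -53 and +53, x -167 to -4, 247 to 277 high. The lever reaches out to x = -265, nothing above it.
- walnut_spout (a point): Lower lip of the walnut dispenser's spout, 137 mm above the bench, 96 mm in front of the dispenser's origin; axes as the dispenser's. Inside, five walnuts lie in two lanes on a floor that slopes 27 degrees down to the lid; once the lid is up they roll out by themselves within about 1 s.
- walnut_lever: Press lever at the walnut dispenser's front. Origin on its pivot axis (the dispenser's y), 262 mm above the bench; it swings 0.50 rad from rest (up) to its lower stop. A bent 9 mm rod ends in a black finger paddle 46 mm wide, 38 long, 8 thick, centre 110 mm from the pivot. A light spring returns it (0.5 N at the paddle at rest, 2 N near the stop); let go, it flies up. Two rods link it to the lid.
- walnut_lid (a joint): Angle (rad) of the walnut dispenser's lid, a steel flap 75 mm long and 98 mm wide hinged on the top edge of the spout, linked to the lever: 0 shut, 0.92 fully up (lever at its lower stop). It turns nearly twice as fast as the lever.
- walnut_press (a point): Centre of the upper face of the walnut dispenser's paddle, where the fingertips press; 293 mm above the bench at rest (face tilted 0.25 rad, front edge up), 239 mm at the lower stop (front edge down). Moves with the lever; axes as the dispenser's at rest.
- tin: Loose aluminium loaf tin, 230 x 130 mm, 68 mm tall, 3 mm walls, under the walnut spout and lever with its long side running out to the front. Origin: centre of its underside; x along its length, z up. It already stands right to catch everything that runs out.
- hazelnut_lid (a joint): Angle (rad) of the lid of the neighbouring hazelnut dispenser: 0 shut. It is to stay shut.
- hazelnut_dispenser: The neighbour: the same kind of dispenser with the same lever and sizes, well filled with small hazelnuts, no tin under its spout. It stands 180 to 220 mm beside the walnut dispenser on either side of it, up to 180 mm farther forward or back, facing the same way within 0.3 rad. Origin and axes likewise. Not to be used.
- walnut0: One of the five walnuts in the walnut dispenser, a ball 34 mm across, 13 g. Origin at its centre.
- walnut1: One of the five walnuts in the walnut dispenser, a ball 34 mm across, 13 g. Origin at its centre.
- walnut2: One of the five walnuts in the walnut dispenser, a ball 34 mm across, 13 g. Origin at its centre.
- walnut3: One of the five walnuts in the walnut dispenser, a ball 34 mm across, 13 g. Origin at its centre.
- walnut4: One of the five walnuts in the walnut dispenser, a ball 34 mm across, 13 g. Origin at its centre.
- bowl: Bystander: loose small stainless mixing bowl, 140 mm across the rim, 65 mm tall. Origin: centre of its underside.
- cutter: Bystander: loose plain round steel cookie cutter, 64 mm across, 35 mm tall, lying under the hazelnut dispenser's paddle. Origin: centre of its underside.
- jar: Bystander: loose glass jar with a steel screw cap, 72 mm across, 110 mm tall. Origin: centre of its underside.
- cup: Bystander: loose white plastic measuring cup with a side handle, 76 mm across, 70 mm tall. Origin: centre of its underside.
- spatula: Bystander: loose spatula 260 mm long, lying flat.
- pouch: Bystander: loose pale stand-up flour packet, 70 x 130 mm, 205 mm tall. Origin: centre of its underside.
- timer: Bystander: loose white kitchen timer, 30 x 70 mm, 60 mm tall. Origin: centre of its underside.
- sheet_pan: Bystander: foil-lined sheet pan with cookies, fixed, 330 x 240 mm, 24 mm tall. Origin: centre of its underside.

How it is judged:
By the outcome, as a careful person would: the job done as asked, in the order asked, and still so for the second after the job is handed in, with the robot touching nothing.
It also fails if it takes over 32 s, if anything falls off the work surface, if the arm or the gripper's body presses on something with over 40 N, if the wrist force passes 120 N, or if a joint passes its speed limit or range.

### The arm

A 6-joint arm with a two-finger parallel gripper is mounted at the origin on the work surface. World frame = base frame: x ahead of the robot, y to its left, z up, the work surface at z = 0. Lengths are in m, angles in rad, forces in N, time in s.
With the tool pointing down it reaches from about 0.3 to 0.875 m from the base axis. Payload 6.4 kg.
Tool frame: the origin (TCP) lies on the centre line of the jaws, within the pads' length; the fingertips stand 14 mm ahead of it and the grasp point (between the pads) lies 5 mm behind it; z points along the fingers, y is the direction in which the jaws open and shut (so a half turn about z gives the same grasp; the last joint's range is limited). The gripper opens to 85 mm and grips with 20 to 120 N. Pads are 22 mm wide; open, the fingers measure 114 mm over their backs; the gripper's body (76 mm by 85 mm) begins 54 mm behind the grasp point. The pads swing forward as they close: fully open they stand 13 mm farther back than shut.
Start: joints at [1.047, 0.181, 1.607, -0, 1.354, -0.206], TCP at [0.18, 0.546, 0.245] pointing down, gripper open.
Joint ranges: [-2.99, 2.99], [-0.89, 2.07], [0.3, 2.58], [-1.14, 4.28], [0, 2.63], [-3.12, 3.12]. Speed limits (rad/s): [2.57, 2.57, 3.01, 3.14, 3.14, 3.14].

### API

Orientations are given as a unit quaternion [w, x, y, z].
In Python, from bench import * gives the robot as it stands.
- The arm moves only by the tool servo_tool, never from a script. Its argument "plan" is a list that holds one entry, the list of rows, each a list of 5 numbers: the shift along the world's x, y, z in m, then the turn about the world's z in rad, then the gripper command: -1 is shut, 1 is fully open, values between are in proportion. In form: [[[tx, ty, tz, roll, claw], ...]]. A call has 1 to 8 rows; each row shifts and turns the commanded pose from where the row before left it; what a row does not reach is not made up. A row lasts 1/10 s, in which the tool goes at most 50 mm and 8.59 degrees, less where a joint would pass 70% of its speed; a pose out of reach is approached as far as the arm can. A call with a gripper value outside its range is refused whole. The fingers move at their own pace and stop on an object; the grip force is fixed at half the most. Time passes only in rows, so rows that do not move let the fingers close. It gives the time, the measured TCP pose, the force and the opening at its end, in the units of the state.
- get_obs(): the state, without advancing time (a new reading comes with each control period).
- camera(name): name is "scene" or "top"; returns a dict with "img" (480x640x3 uint8, blue, green, red), "camera_matrix" (3x3 intrinsics, pixels), "rvec" (rotation vector, rad) and "tvec" (3), from world to camera coordinates, as OpenCV has them. Camera axes: x right, y down, z forward; pixel columns grow to the right and rows downward; lengths in m; the calibration is good to about 2 mm. A picture is of the moment at which its call begins. There is no depth.
- hand_in(): hands the job in, once; it reports no verdict.
Trained networks look in a picture, given as the dict that the camera call returned (one of the last four; its "shot" number tells which), for a name from the list of things; names that differ only in an ending like _2 or _b are one class to them, and where a whole thing is asked for, a point or a joint stands for the part that bears it (a point fixed in the world has none). Each returns a list of dicts, best first, with "conf" (0 to 1); they miss things now and then, are a little off and sometimes report something else, mostly with a low value. They report only what shows in the picture. A call takes as long as a camera call.
- trace(picture, thing): "mask" (480x640 bool, what is visible of it) and "rect" ([left, top, right, bottom] as shares, 0 to 1, of the picture: columns of its width, rows of its height, round what is visible of it).
- pinpoint(picture, thing): "centre" ([row, column] as shares, 0 to 1, of the picture: columns of its width, rows of its height: a listed point, or the origin of a listed thing).
The state is a dict: "time_s": time; "q": joint angles; "dq": joint speeds; "joint_efforts": joint torques, N m; "eef_pos": TCP position; "eef_rot": TCP orientation; "wrist_force": force on the tool from outside, world axes, zero at the start; "torque": the same for the moment, N m; "opening": opening from 0.0 (shut) to 1.0 (fully open).
Only numpy, scipy, OpenCV 4.12 (cv2) and the standard library are available. Lean on these libraries where they do the work, as an engineer would, in place of code of your own. Each camera call takes 0.05 s, during which the arm holds its last target.

## Working session

There is one attempt and no reset: what is moved stays moved. The work goes in short steps, Python scripts to look and compute and a tool call to move; the robot and the scene stay as the last step left them, time stands still between calls to the robot, and variables do not carry over. Pictures are saved under pics/ and viewed, and the job is handed in when it is done.

Besides the shell and the picture viewer there is one more tool, called after ">>>" as name(argument=value, ...) on one line, values as JSON. servo_tool: Moves the arm, as the interface text tells. Its arguments: {"type":"object","properties":{"plan":{"type":"array"}},"required":["plan"]}

```bash
ls; mkdir -p pics
python3 - <<'E'
from bench import *
import cv2,pickle
for n in ("scene","top"):
    c=camera(n); cv2.imwrite(f"pics/{n}0.png",c["img"]); pickle.dump(c,open(f"{n}0.pkl","wb"))
    for t in ("walnut_dispenser","walnut_press","walnut_spout","walnut_lever","tin","hazelnut_dispenser"):
        print(n,t,[(round(d["conf"],2),round(d["centre"][1]*640,1),round(d["centre"][0]*480,1)) for d in pinpoint(c,t)][:3])
o=get_obs();print(o)
E
```

```text
pics
scene walnut_dispenser [(0.62, 251.5, 226.0)]
scene walnut_press [(0.6, 325.1, 169.8), (0.32, 330.1, 349.6)]
scene walnut_spout [(0.85, 278.2, 200.4)]
scene walnut_lever [(0.55, 275.3, 201.5), (0.43, 332.5, 349.8)]
scene tin [(0.9, 300.0, 250.3)]
scene hazelnut_dispenser [(0.85, 181.7, 260.7)]
top walnut_dispenser []
top walnut_press [(0.59, 349.8, 284.5)]
top walnut_spout []
top walnut_lever [(0.58, 398.3, 278.8)]
top tin [(0.61, 372.0, 280.1), (0.44, 399.6, 281.5)]
top hazelnut_dispenser [(0.56, 445.1, 188.9)]
{'time_s': 0.7, 'q': array([ 1.04671053e+00,  1.80758850e-01,  1.60697902e+00,  4.31478929e-06,
        1.35378157e+00, -2.06240841e-01]), 'dq': array([-0.00397167,  0.0015662 ,  0.00036447, -0.00110967, -0.00025047,
        0.00096077]), 'joint_efforts': array([-9.69291577e-04, -4.44723916e+01, -3.51615071e+01, -3.73005087e-04,
        5.90989221e-04, -1.88949895e-05]), 'eef_pos': array([0.17966572, 0.54624448, 0.24532177]), 'eef_rot': array([1.11051279e-05, 1.58254812e-01, 9.87398305e-01, 3.49472438e-05]), 'wrist_force': array([ 0.42960224, -0.8647632 ,  0.50590447]), 'torque': array([-0.02776062,  0.00500729, -0.01520789]), 'opening': 1.0010015403140116}
```

View pics/scene0.png

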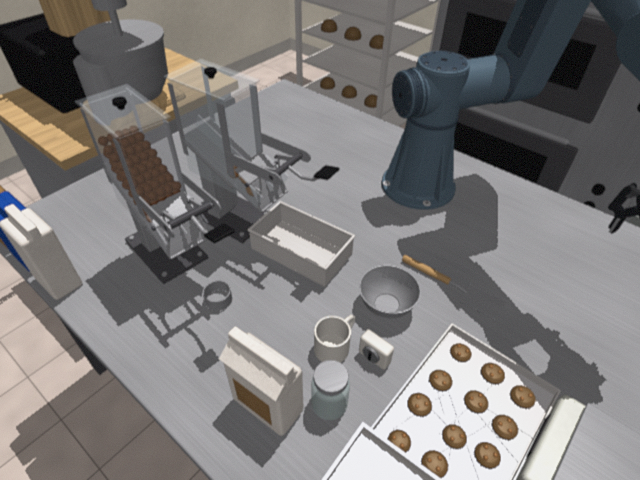

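View pics/top0.png

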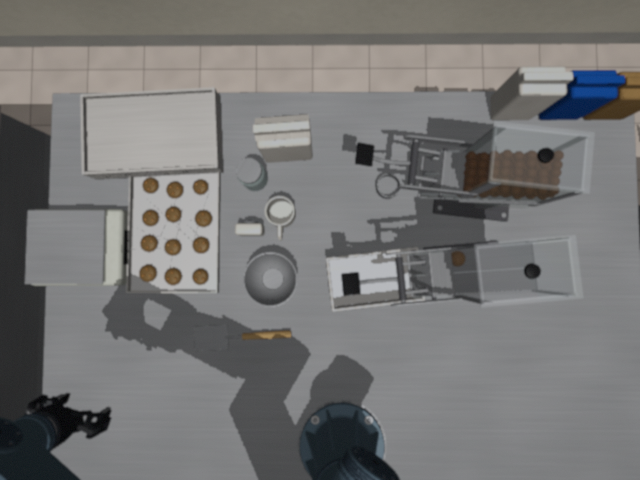

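The scene view shows the walnut paddle at (327,172) with the tin below it at (300,245). In the top view the paddle is at (351,284) and the walnut hopper's knob at (532,271). The hazelnut dispenser is farther from the robot, with its paddle at (365,155). I'll triangulate these.

```bash
cat > h.py <<'E'
import numpy as np,cv2,pickle
def P(c):
    R=cv2.Rodrigues(np.array(c["rvec"],float))[0];return np.array(c["camera_matrix"])@np.c_[R,np.array(c["tvec"],float).reshape(3)]
def tri(a,b,pa,pb):
    X=cv2.triangulatePoints(P(a),P(b),np.array(pa,float).reshape(2,1),np.array(pb,float).reshape(2,1)).ravel();return X[:3]/X[3]
def proj(c,X): 
    x=P(c)@np.r_[X,1];return x[:2]/x[2]
def onz(c,p,z):
    M=P(c);A=M[:,[0,1]];b=M[:,2]*z+M[:,3]
    H=np.c_[A,b];s=np.linalg.solve(H,np.r_[p,1]);return np.r_[s[:2]/s[2],z]
E
python3 - <<'E'
from h import *
s=pickle.load(open("scene0.pkl","rb"));t=pickle.load(open("top0.pkl","rb"))
pts={"paddle":((327,172.5),(350.5,284)),"knobW":((210,72),(532,270.5)),"knobH":((120,103),(545,155.5))}
for k,(a,b) in pts.items():
    X=tri(s,t,a,b);print(k,X.round(3),proj(s,X).round(1),proj(t,X).round(1))
print("paddle z .293",onz(s,(327,172.5),.289),onz(t,(350.5,284),.289), onz(s,(325.1,169.8),.293),onz(t,(349.8,284.5),.293))
print("knob", onz(t,(532,270.5),.425),onz(s,(210,72),.425))
for p in [(326,253),(404,247),(409,304),(334,310)]: print("tin",onz(t,p,.068).round(3))
for n,c,b in(("s",s,(80,50,350,220)),("t",t,(310,220,600,330))):
    x0,y0,x1,y1=b;im=c["img"][y0:y1,x0:x1];f=800/(x1-x0);cv2.imwrite(f"pics/crop_{n}.png",cv2.resize(im,None,fx=f,fy=f,interpolation=cv2.INTER_CUBIC))
E
```

```text
paddle [ 0.434 -0.008  0.287] [327.2 172.5] [350.6 283.9]
knobW [ 0.464 -0.315  0.42 ] [210.2  72. ] [532.2 270.3]
knobH [ 0.666 -0.344  0.419] [120. 103.] [545.  155.5]
paddle z .293 [ 0.43704656 -0.00678409  0.289     ] [ 0.43428422 -0.00808915  0.289     ] [ 0.4366756 -0.0123552  0.293    ] [ 0.43345856 -0.00643333  0.293     ]
knob [ 0.46390667 -0.31279307  0.425     ] [ 0.47081593 -0.30683941  0.425     ]
tin [0.503 0.041 0.068]
tin [ 0.518 -0.157  0.068]
tin [ 0.374 -0.168  0.068]
tin [0.359 0.021 0.068]
```

View pics/crop_s.png

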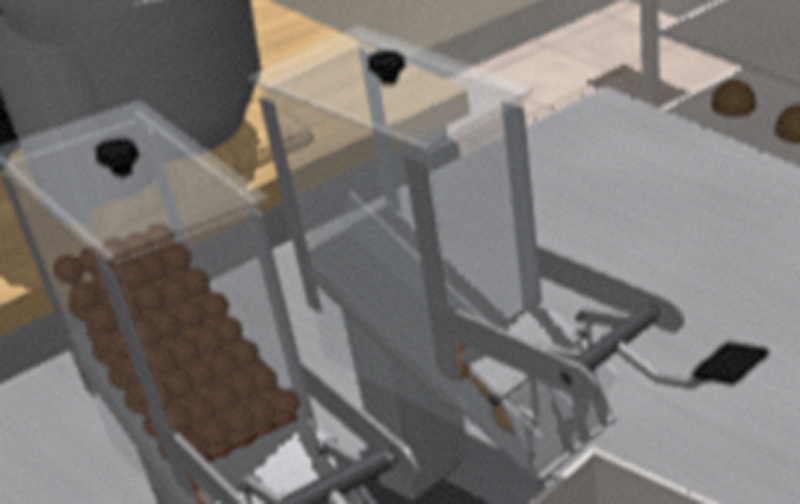

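View pics/crop_t.png

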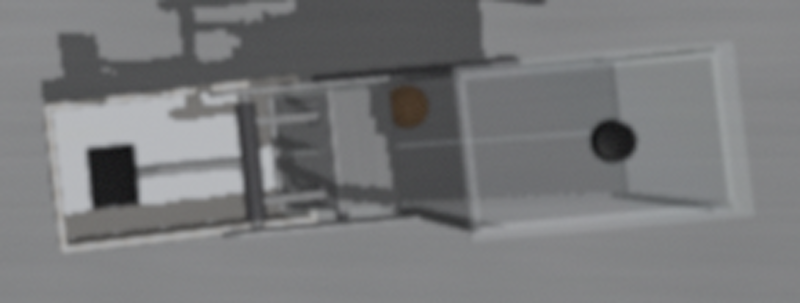

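Triangulation puts the paddle at (0.434, -0.008), z 0.288, which agrees with the given height. The dispenser's front points about (-0.10, 0.995). I'll shut the jaws, rise, and travel to hover over the paddle, turning so the jaw axis lies along the paddle's width.

>>> servo_tool(plan=[[[0,0,0.04,0,-1],[0,0,0.04,0,-1],[0.018,-0.039,0.035,-0.08,-1],[0.018,-0.039,0.01,-0.08,-1],[0.018,-0.039,0,-0.08,-1],[0.018,-0.039,0,-0.08,-1],[0.018,-0.039,0,-0.08,-1],[0.018,-0.039,0,-0.08,-1]]])

```text
time_s: 1.5
eef_pos: [0.2862, 0.3145, 0.3671]
eef_rot: [0.0, 0.39, 0.921, 0.0]
wrist_force: [0.3, 0.3, 0.2]
opening: 0.001
```

>>> servo_tool(plan=[[[0.018,-0.039,0,-0.085,-1],[0.018,-0.039,0,-0.085,-1],[0.018,-0.039,0,-0.085,-1],[0.018,-0.039,0,-0.085,-1],[0.018,-0.039,0,-0.085,-1],[0.018,-0.039,0,-0.085,-1],[0,0,0,-0.085,-1],[0,0,0,-0.08,-1]]])

```text
time_s: 2.3
eef_pos: [0.3943, 0.0805, 0.3668]
eef_rot: [-0.0, 0.674, 0.738, -0.0]
wrist_force: [-0.0, -1.2, -0.1]
opening: -0.003
```

Run:
```python
from bench import *
o=get_obs();print({k:o[k] for k in("time_s","eef_pos","eef_rot","wrist_force","opening","q")})
```

```text
{'time_s': 2.3, 'eef_pos': array([0.39432322, 0.08046876, 0.36683276]), 'eef_rot': array([-7.61307889e-05,  6.74299202e-01,  7.38458243e-01, -5.48231971e-05]), 'wrist_force': array([-0.01548985, -1.16845207, -0.11443301]), 'opening': -0.002619424917121207, 'q': array([-9.57557156e-02, -3.09137536e-01,  1.82880698e+00,  3.78710181e-06,
        1.62211080e+00, -1.86521261e-01])}
```

>>> servo_tool(plan=[[[0.02,-0.044,0,0,-1],[0.02,-0.044,0,0,-1],[0,0,0,0,-1]]])

```text
time_s: 2.6
eef_pos: [0.4352, -0.0102, 0.3666]
eef_rot: [0.001, 0.674, 0.739, -0.001]
wrist_force: [0.4, 0.8, -0.1]
opening: 0.001
```

Run:
```python
from bench import *
from h import *
for n in ("scene","top"):
    c=camera(n); pickle.dump(c,open(f"{n}1.pkl","wb"))
    b=(80,30,400,270) if n=="scene" else (300,200,620,440)
    im=c["img"][b[1]:b[3],b[0]:b[2]]
    cv2.imwrite(f"pics/{n}1.png",cv2.resize(im,None,fx=2.5,fy=2.5,interpolation=cv2.INTER_CUBIC))
o=get_obs();print(o["time_s"],o["eef_pos"],o["wrist_force"])
print(proj(c,o["eef_pos"]-[0,0,.014]))
```

```text
2.7 [ 0.43393608 -0.00674868  0.36664599] [0.64598651 0.47008284 0.59546327]
[351.78461122 285.73620036]
```

View pics/scene1.png

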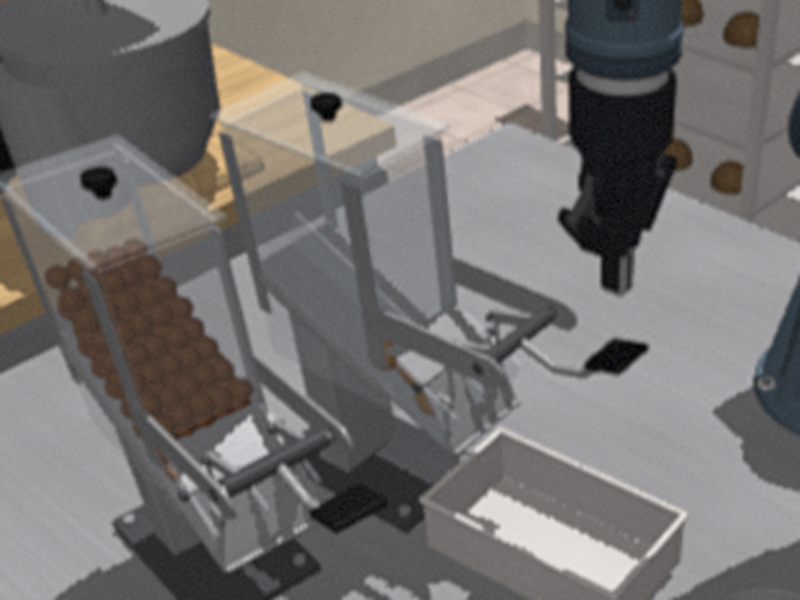

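View pics/top1.png

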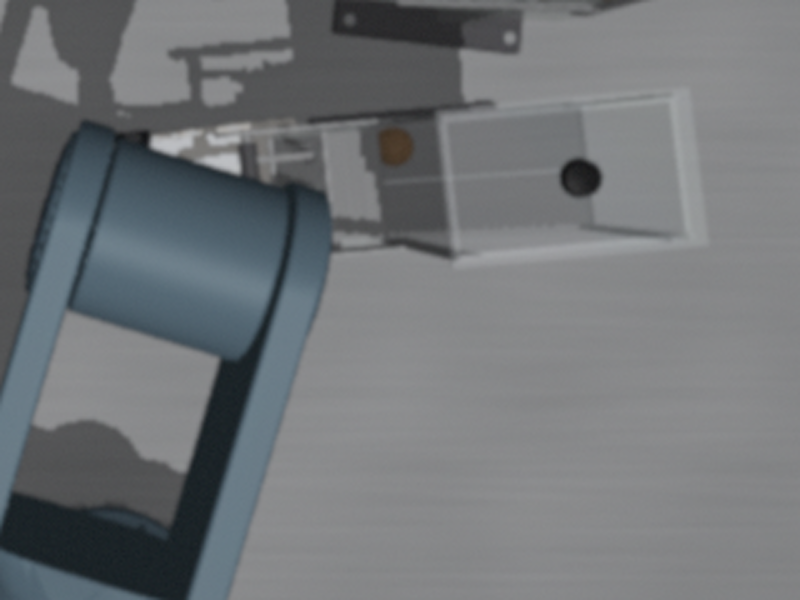

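The scene crop shows the fingertips (617,288) straight above the paddle (617,357), well clear of everything. Next I'll go down to contact and then press.

>>> servo_tool(plan=[[[0,0,-0.02,0,-1],[0,0,-0.02,0,-1],[0,0,-0.01,0,-1],[0,0,-0.006,0,-1],[0,0,-0.006,0,-1],[0,0,-0.006,0,-1],[0,0,-0.006,0,-1],[0,0,-0.006,0,-1]]])

```text
time_s: 3.5
eef_pos: [0.4341, -0.006, 0.2868]
eef_rot: [0.0, 0.672, 0.741, 0.0]
wrist_force: [0.4, 0.5, 1.3]
opening: 0.0
```

>>> servo_tool(plan=[[[0,0,-0.006,0,-1],[0,0,-0.006,0,-1],[0,0,-0.006,0,-1],[0,0,-0.005,0,-1],[0,0,-0.003,0,-1],[0,0,0,0,-1]]])

```text
time_s: 4.1
eef_pos: [0.4338, -0.006, 0.2605]
eef_rot: [-0.0, 0.672, 0.741, -0.0]
wrist_force: [-0.9, 0.2, 2.1]
opening: 0.002
```

Run:
```python
from bench import *
from h import *
c=camera("scene"); b=(80,30,400,270)
im=c["img"][b[1]:b[3],b[0]:b[2]]
cv2.imwrite("pics/scene2.png",cv2.resize(im,None,fx=2.5,fy=2.5,interpolation=cv2.INTER_CUBIC))
o=get_obs();print(o["time_s"],o["eef_pos"],o["wrist_force"])
```

```text
4.15 [ 0.43380694 -0.00599167  0.26077318] [-0.34255868 -0.63383396  1.55441568]
```

View pics/scene2.png

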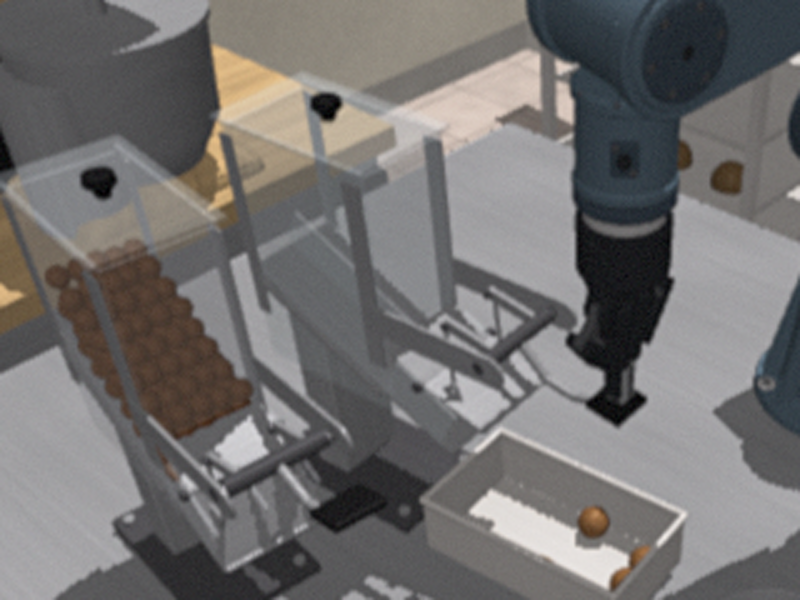

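The lid is up and walnuts are lying in the tin at (593,521), (640,555) and (622,578). The force is still only the spring's 2 N, so the lever isn't at its stop. I'll press a few mm more until the stop shows.

>>> servo_tool(plan=[[[0,0,-0.002,0,-1],[0,0,-0.002,0,-1],[0,0,-0.001,0,-1],[0,0,0,0,-1]]])

```text
time_s: 4.55
eef_pos: [0.434, -0.006, 0.2558]
eef_rot: [0.0, 0.672, 0.741, 0.0]
wrist_force: [0.2, -0.4, 1.1]
opening: 0.004
```

>>> servo_tool(plan=[[[0,0,-0.001,0,-1],[0,0,-0.001,0,-1],[0,0,0,0,-1]]])

```text
time_s: 4.85
eef_pos: [0.434, -0.006, 0.254]
eef_rot: [0.0, 0.672, 0.741, 0.0]
wrist_force: [0.1, -0.3, 2.9]
opening: -0.0
```

>>> servo_tool(plan=[[[0,0,-0.001,0,-1],[0,0,-0.001,0,-1],[0,0,0,0,-1]]])

```text
time_s: 5.15
eef_pos: [0.4342, -0.0062, 0.2533]
eef_rot: [0.001, 0.672, 0.741, 0.0]
wrist_force: [-3.7, -0.5, 11.6]
opening: 0.002
```

The force has risen to 11.6 N, so the lever is at its stop. I'll hold there and look.

>>> servo_tool(plan=[[[0,0,0,0,-1],[0,0,0,0,-1],[0,0,0,0,-1],[0,0,0,0,-1],[0,0,0,0,-1],[0,0,0,0,-1],[0,0,0,0,-1]]])

```text
time_s: 5.85
eef_pos: [0.4342, -0.0062, 0.2533]
eef_rot: [0.001, 0.672, 0.741, 0.0]
wrist_force: [-2.7, -1.2, 12.2]
opening: 0.0
```

Run:
```python
from bench import *
from h import *
o=get_obs();print(o["time_s"],o["eef_pos"],o["wrist_force"])
c=camera("scene"); b=(160,110,400,290)
im=c["img"][b[1]:b[3],b[0]:b[2]]
cv2.imwrite("pics/scene3.png",cv2.resize(im,None,fx=3.3,fy=3.3,interpolation=cv2.INTER_CUBIC))
for k in range(1):
  print([(round(d["conf"],2),(d["centre"][1]*640-b[0])*3.3,(d["centre"][0]*480-b[1])*3.3) for d in pinpoint(c,"walnut0")])
c=camera("top"); b=(300,200,620,440)
im=c["img"][b[1]:b[3],b[0]:b[2]]
cv2.imwrite("pics/top3.png",cv2.resize(im,None,fx=2.5,fy=2.5,interpolation=cv2.INTER_CUBIC))
```

```text
5.85 [ 0.43418172 -0.00616     0.25326241] [-2.66424975 -1.24669246 12.1812359 ]
[(0.52, 590.9376, 474.61920000000003), (0.51, 567.7056000000001, 496.0031999999999), (0.44, 525.0432, 425.04)]
```

View pics/scene3.png

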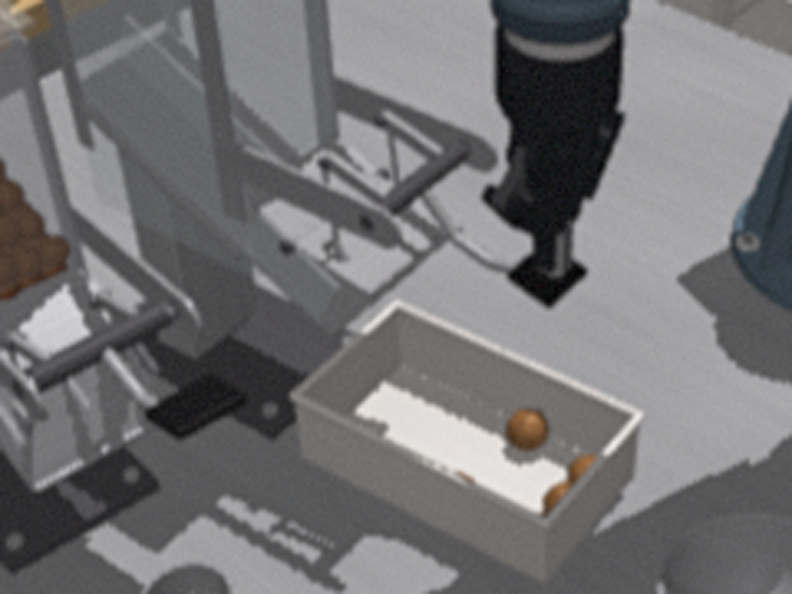

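View pics/top3.png

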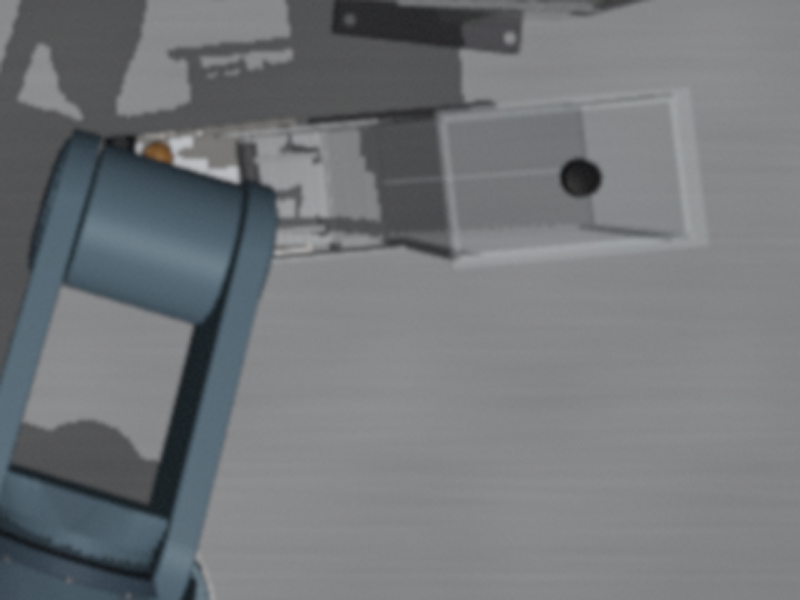

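The lane and hopper show no walnuts. Three are plainly visible in the tin, with part of another at (465,477) behind the near wall. I'll hold a bit longer, then ease up slowly.

>>> servo_tool(plan=[[[0,0,0,0,-1],[0,0,0,0,-1],[0,0,0,0,-1],[0,0,0,0,-1],[0,0,0.001,0,-1],[0,0,0.002,0,-1],[0,0,0.002,0,-1],[0,0,0.002,0,-1]]])

```text
time_s: 6.8
eef_pos: [0.4338, -0.0056, 0.2587]
eef_rot: [-0.0, 0.672, 0.741, 0.0]
wrist_force: [0.2, 1.7, 1.1]
opening: 0.004
```

>>> servo_tool(plan=[[[0,0,0.002,0,-1],[0,0,0.002,0,-1],[0,0,0.002,0,-1],[0,0,0.002,0,-1],[0,0,0.002,0,-1],[0,0,0.002,0,-1],[0,0,0.002,0,-1],[0,0,0.002,0,-1]]])

```text
time_s: 7.6
eef_pos: [0.4339, -0.006, 0.275]
eef_rot: [-0.0, 0.672, 0.741, -0.0]
wrist_force: [-0.5, 1.3, 1.2]
opening: 0.002
```

>>> servo_tool(plan=[[[0,0,0.002,0,-1],[0,0,0.002,0,-1],[0,0,0.002,0,-1],[0,0,0.002,0,-1],[0,0,0.002,0,-1],[0,0,0.002,0,-1],[0,0,0.002,0,-1],[0,0,0.002,0,-1]]])

```text
time_s: 8.4
eef_pos: [0.4339, -0.006, 0.291]
eef_rot: [0.0, 0.672, 0.741, -0.0]
wrist_force: [1.1, -0.7, 0.5]
opening: 0.003
```

Run:
```python
from bench import *
from h import *
o=get_obs();print(o["time_s"],o["eef_pos"],o["wrist_force"])
c=camera("scene"); b=(160,110,400,290)
im=c["img"][b[1]:b[3],b[0]:b[2]]
cv2.imwrite("pics/scene4.png",cv2.resize(im,None,fx=3.3,fy=3.3,interpolation=cv2.INTER_CUBIC))
```

```text
8.4 [ 0.43394198 -0.00603968  0.29104795] [ 1.07439952 -0.70741289  0.50562246]
```

View pics/scene4.png

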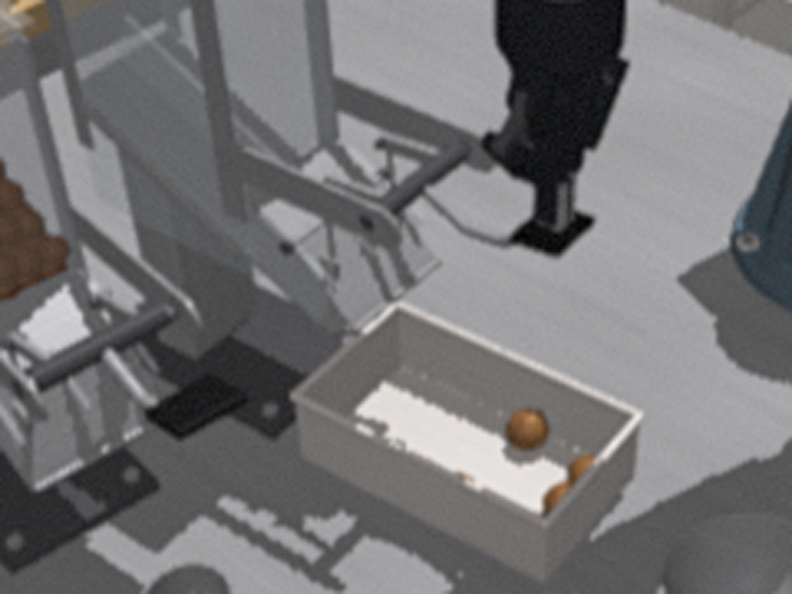

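The paddle (550,235) is following the fingertips up and the lid is partly closed. I'll go slower over the last stretch.

>>> servo_tool(plan=[[[0,0,0.001,0,-1],[0,0,0.001,0,-1],[0,0,0.001,0,-1],[0,0,0.001,0,-1],[0,0,0.001,0,-1],[0,0,0.001,0,-1],[0,0,0.001,0,-1],[0,0,0.001,0,-1]]])

```text
time_s: 9.25
eef_pos: [0.4339, -0.006, 0.2989]
eef_rot: [-0.0, 0.672, 0.741, -0.0]
wrist_force: [0.1, -0.3, 0.9]
opening: 0.004
```

>>> servo_tool(plan=[[[0,0,0.001,0,-1],[0,0,0.001,0,-1],[0,0,0.001,0,-1],[0,0,0.001,0,-1],[0,0,0.001,0,-1],[0,0,0.001,0,-1],[0,0,0.001,0,-1],[0,0,0.001,0,-1]]])

```text
time_s: 10.05
eef_pos: [0.4339, -0.0059, 0.3069]
eef_rot: [-0.0, 0.672, 0.741, 0.0]
wrist_force: [-0.7, 0.6, 0.3]
opening: -0.001
```

>>> servo_tool(plan=[[[0,0,0.001,0,-1],[0,0,0.001,0,-1],[0,0,0.001,0,-1],[0,0,0.001,0,-1],[0,0,0.001,0,-1],[0,0,0.001,0,-1],[0,0,0.001,0,-1],[0,0,0.001,0,-1]]])

```text
time_s: 10.85
eef_pos: [0.4339, -0.0059, 0.3149]
eef_rot: [-0.0, 0.672, 0.741, 0.0]
wrist_force: [-0.7, 0.1, -0.1]
opening: 0.004
```

Run:
```python
from bench import *
from h import *
o=get_obs();print(o["time_s"],o["eef_pos"],o["wrist_force"])
c=camera("scene"); b=(160,110,400,290)
im=c["img"][b[1]:b[3],b[0]:b[2]]
cv2.imwrite("pics/scene5.png",cv2.resize(im,None,fx=3.3,fy=3.3,interpolation=cv2.INTER_CUBIC))
```

```text
10.85 [ 0.43389413 -0.00594941  0.3149344 ] [-0.74550344  0.10849246 -0.06425827]
```

View pics/scene5.png

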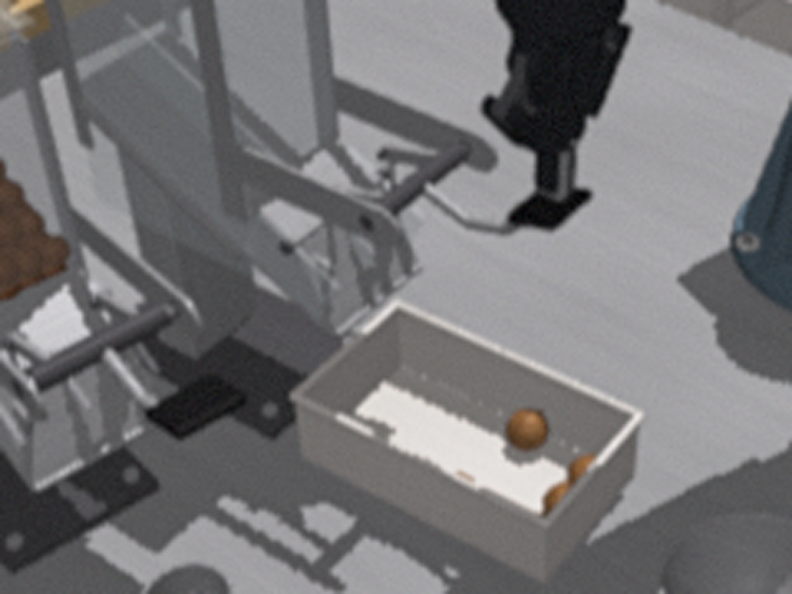

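>>> servo_tool(plan=[[[0,0,0.001,0,-1],[0,0,0.001,0,-1],[0,0,0.001,0,-1],[0,0,0.001,0,-1],[0,0,0.001,0,-1],[0,0,0.002,0,-1],[0,0,0.003,0,-1],[0,0,0.005,0,-1]]])

```text
time_s: 11.7
eef_pos: [0.4338, -0.0059, 0.33]
eef_rot: [-0.0, 0.672, 0.741, -0.0]
wrist_force: [-0.8, -0.5, 0.5]
opening: 0.001
```

>>> servo_tool(plan=[[[0,0,0.01,0,-1],[0,0,0.02,0,-1],[-0.01,0.03,0.02,0,-1],[-0.015,0.04,0,0,-1],[-0.015,0.04,0,0,-1],[-0.015,0.04,0,0,-1],[-0.015,0.04,0,0,-1],[-0.015,0.04,0,0,-1]]])

```text
time_s: 12.5
eef_pos: [0.3482, 0.2255, 0.3811]
eef_rot: [0.0, 0.672, 0.741, 0.001]
wrist_force: [0.9, 0.4, -0.4]
opening: 0.003
```

>>> servo_tool(plan=[[[-0.015,0.04,0,0,-1],[-0.015,0.04,0,0,-1],[-0.015,0.04,0,0,-1],[0,0,0,0,-1]]])

```text
time_s: 12.9
eef_pos: [0.3016, 0.3477, 0.3806]
eef_rot: [-0.001, 0.669, 0.743, 0.001]
wrist_force: [0.6, -0.4, 0.2]
opening: -0.001
```

Run:
```python
from bench import *
from h import *
o=get_obs();print(o["time_s"],o["eef_pos"],o["wrist_force"])
for n,b in (("scene",(160,110,400,290)),("top",(310,110,610,335))):
    c=camera(n);pickle.dump(c,open(f"{n}6.pkl","wb"))
    f=800/(b[2]-b[0]);im=c["img"][b[1]:b[3],b[0]:b[2]]
    cv2.imwrite(f"pics/{n}6.png",cv2.resize(im,None,fx=f,fy=f,interpolation=cv2.INTER_CUBIC))
    c0=pickle.load(open(f"{n}0.pkl","rb"));d=cv2.absdiff(c["img"],c0["img"]).max(2)
    cv2.imwrite(f"pics/{n}6d.png",np.minimum(d*4.0,255).astype(np.uint8))
```

```text
12.9 [0.30163318 0.34773023 0.38063654] [ 0.58405172 -0.40968567  0.1918102 ]
```

View pics/scene6.png

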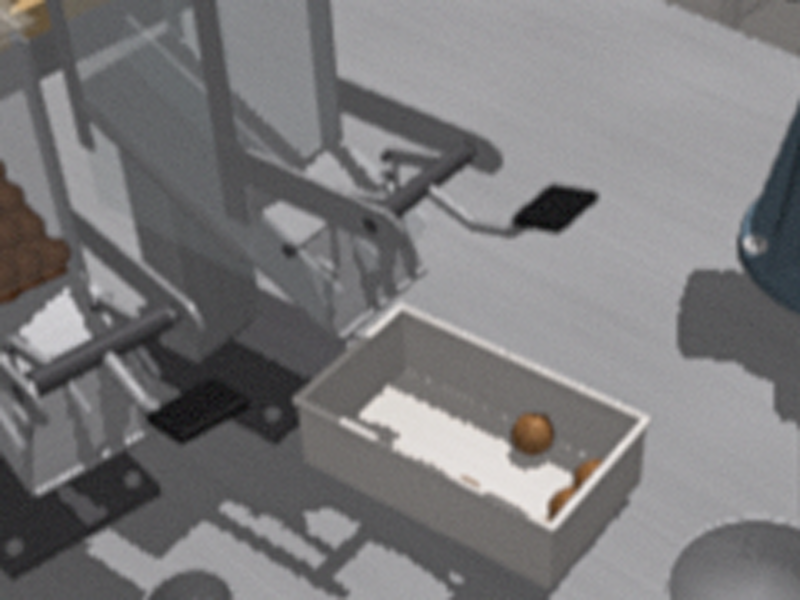

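View pics/top6.png

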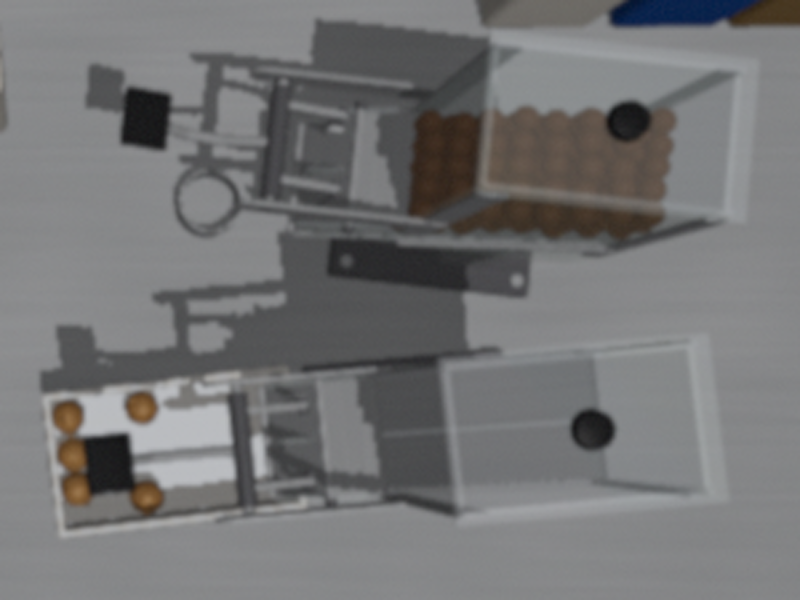

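View pics/scene6d.png

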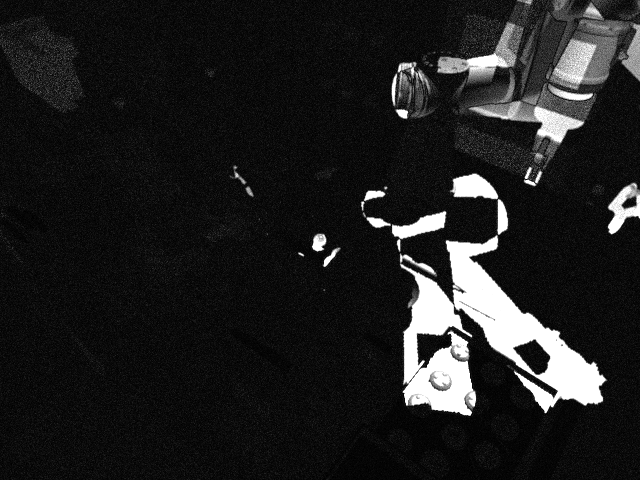

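The top view shows all five walnuts in the tin: (67,417), (141,406), (72,454), (76,488) and (147,495). The before/after difference shows no change at the lever, lid, tin or neighbour. Apart from the walnuts, only the arm and its shadow moved.

```bash
python3 -c "
from bench import *
print(get_obs()['time_s'],hand_in())"
```

```text
the job is handed in; nothing more can be done
13.0 None
```

The walnut dispenser is empty and all five walnuts are in the tin. I handed the job in at 13.0 s; no verdict was reported.

- **Pressing:** I pressed the paddle down with the shut fingertips until it met its lower stop. The contact force rose from about 2 N on the spring to 12 N there. I held it at the stop for about 1.2 s.
- **Easing up:** I let the lever up over about 5 s, slowing to 10 mm/s near the top. The paddle was still following the fingertips in the pictures taken on the way up. Then I moved the hand well clear.
- **Last checks:** The final top view shows all five walnuts in the tin and none in the dispenser. Comparing the scene camera's first and last pictures shows no change at the lever, the lid, the tin or the hazelnut dispenser. The parts of the bench where the arm's shadow moved could not be compared that way.

I judged the soft closing from the slow release and the pictures, because the lid angle could not be measured directly. No check failed or disagreed.

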